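# Set the ratchet lid stand to its third click and lay the saucepan lid on it

## Robot

A 6-joint arm with a two-finger parallel gripper is mounted at the origin on the work surface. World frame = base frame: x ahead of the robot, y to its left, z up, the work surface at z = 0. Lengths are in mm, angles in rad, forces in N, time in s.
With the tool pointing down it reaches from about 350 to 975 mm from the base axis. Payload 7.1 kg.
Tool frame: the origin (TCP) lies at the very end of the fingers, on their centre line; the grasp point (between the pads) lies 19 mm behind it (ctrl.pinch_z is the z of the grasp point in the tool frame, in mm); z points along the fingers, y is the direction in which the jaws open and shut (so a half turn about z gives the same grasp; the last joint's range is limited). The gripper opens to 88 mm and grips with 3 to 60 N. Pads are 20 mm wide; open, the fingers measure 115 mm over their backs; the gripper's body (75 mm by 178 mm) begins 61 mm behind the grasp point.
Start: joints at [-1.345, 0.423, 1.63, -0, 1.089, -0.019], TCP at [151.496, -606.345, 222.675] pointing down, gripper open.
Joint ranges: [-3, 3], [-0.9, 2.11], [0.09, 2.58], [-1.31, 4.45], [0.11, 2.69], [-2.54, 2.54]. Speed limits (rad/s): [2.39, 2.39, 3.01, 3.14, 3.14, 3.14].

## Interface

Orientations are given as a rotation vector (axis times angle).
In Python, from workcell import get_obs, optics, ctrl gives the robot as it stands.
- The arm moves only by the shell command python3 -m jog 'ROWS'. ROWS is a JSON object of lists of equal length, an entry for each row: "delta_rot": the turn, a rotation vector about the tool's x, y, z in rad, a list of three; "translation": the shift along the tool's x, y, z in mm, a list of three; "hand": the opening, from -1 (shut) to 1 (fully open). In form: {"delta_rot": [[rx, ry, rz], ...], "translation": [[x, y, z], ...], "hand": [hand, ...]}. A call has 1 to 5 rows; each row is the pose to reach, as a shift and turn from the pose commanded when the call began, along the tool's axes at that moment; what a row does not reach only later rows make up. A row lasts 1/10 s, in which the tool goes at most 50 mm and 8.59 degrees, less where a joint would pass 70% of its speed; a pose out of reach is approached as far as the arm can. A call with a gripper value outside its range is refused whole. The fingers move at their own pace and stop on an object; the grip force is fixed at half the most. Time passes only in rows, so rows that repeat a pose let the fingers close. It gives the time, the measured TCP pose, the force and the opening at its end, in the units of the state.
- get_obs(): the state, without advancing time (a new reading comes with each control period).
- optics.get_image(name): name is "scene" or "top" or "wrist"; returns the picture (384x512x3 uint8, red, green, blue); there is no depth.
- optics.calibration(name): a dict with "intrinsics" (3x3 intrinsics, pixels), "cam_to_world" (4x4, takes a point from camera to world coordinates). Camera axes: x right, y up, looking along -z (the intrinsics and any distortion apply to the point x, -y, -z); pixel columns grow to the right and rows downward; lengths in mm; the calibration is good to about 2 mm. The wrist camera is an equidistant fisheye: a pixel r from the principal point sees the ray r / f radians off the axis. A picture is of the moment at which its call begins: read the wrist's pose just before it. calibration takes no time and is no camera call; for the wrist camera it gives the pose at the moment of the call.
- ctrl.close_job(): hands the job in, once; it reports no verdict.
The state is a dict: "t": time; "qpos": joint angles; "qvel": joint speeds; "joint_torque": joint torques, N m; "ee_pos": TCP position; "orientation": TCP orientation; "ft_force": force on the tool from outside, world axes, zero at the start; "moment": the same for the moment, N m; "width": finger opening in mm.
Only numpy, scipy, OpenCV 4.12 (cv2) and the standard library are available. Lean on these libraries where they do the work, as an engineer would, in place of code of your own. Each camera call takes 0.05 s, during which the arm holds its last target. There are 200 camera calls.

## Task

Pull the stand's ratchet column up by its round wooden head until the pawl has clicked exactly three times, then let go so that the column settles back onto that third notch. After that, lay the saucepan lid, grip upwards, level and centred on the head and let go. Work gently: do not ram the column down on its pawl or press the lid down on it, and leave the other kitchen things where they are.

Things in the scene. Friction and masses are not known exactly. Their poses are not given: they have to be found in the camera images.
- stand: ratchet lid stand, screwed down: dark steel base plate 120 x 100 x 8 mm carrying an aluminium housing 56 mm (x) by 44 mm (y), top 99 mm above the surface. Origin under the base plate, below the column's axis; z up. The base plate is centred on the origin, the housing on x = +8 mm
- head (a point): centre of the round wooden head on top of the column: disc 56 mm across, 16 mm thick, rigid on the column. Grip it across its diameter. With the column down this point is 128 mm above the surface and 21 mm of bare 16 mm square column shows between head and housing
- mouth (a point): centre of the housing's top opening, where the column comes out (fixed). The sprung pawl sits unseen inside, clamped at a height that varies: the first click comes after 11 to 39 mm of rise, each next 10 mm later. Before a click the pull grows 3 to 6 N above the weight over some 5 mm; it drops sharply, even under the weight for 1 to 2 mm, as the pawl snaps under the tooth
- column (a joint): height of the column (0.35 kg), m: 0 = fully down (start), slides straight up to 0.080. It has five teeth 10 mm apart. Let go after a click, it sinks by any excess until the tooth rests on the pawl; let go before the first click, it drops to 0. There is no release: a click too many cannot be undone
- lid_grip (a point): centre of the turned dark wood grip (26 mm across, 36 mm tall) on the axis of the loose aluminium saucepan lid (0.15 to 0.31 kg, 150 mm across). Plate top 22 mm below this point, plate underside (to rest on the head) 25 mm below, skirt edge (on the work surface at the start) 34 mm below. Its z is the lid's axis, up at the start
- bowl: blue melamine mixing bowl, 150 mm across, 65 mm high; origin under its centre; bystander
- spoon: wooden spoon lying flat, 240 mm long; origin under its centre; bystander
- canister: square clear canister with clipped lid, 94 mm wide, 151 mm high; origin under its centre; bystander
- saucepan: aluminium saucepan without lid, 150 mm across, 85 mm high, its 150 mm black handle along its own -y; origin under its centre; bystander
- mug: white mug, 80 mm across, 90 mm high; origin under its centre; bystander
- mill: turned dark wood pepper mill, 54 mm across, 152 mm high; origin under its centre; bystander
- jar: glass jar, 70 mm across, 110 mm high; origin under its centre; bystander
There are look-alikes about, which are no part of the job. What is shaped like the part that bears lid_grip but turquoise or yellow is not meant.

How it is judged (in metres and radians):
On the way:
1. the column rests on its pawl by its third tooth (three clicks), with the fingers off it and no lid on it (contact force between column_c3 and pawl_c0 above 1 N and contact force between each of the fingers, lid and column below 0.1 N), for 0.3 s.
At the end, for the whole second after the job is handed in: the column rests on its pawl by its third tooth; the lid lies at rest on the head, grip up, level within 0.08 rad, its axis within 15 mm of the head's centre, and is let go (contact force between column_c3 and pawl_c0 above 1 N and horizontal distance between lid_grip and head below 0.015 m and angle between lid_grip's own z axis and vertical below 0.08 rad and contact force between lid and column above 0.7 N and velocity of joint column below 0.01 m/s and linear speed of lid below 0.02 m/s); the robot touches nothing.
It fails at once if the column is rammed down on its pawl with more than 40 N (contact force between column and pawl_c0 above 40 N).
It fails at once if the lid is pressed or dropped on the head with more than 25 N (contact force between lid and column above 25 N).
It fails at once if another kitchen thing is moved by more than 25 mm (distance of any of bowl, spoon, canister, saucepan, mug, mill, jar from where it was at the start of the episode above 0.025 m).
It also fails if it takes over 72 s, if anything falls off the work surface, if the arm or the gripper's body presses on something with over 40 N, if the wrist force passes 120 N, or if a joint passes its speed limit or range.

## Working session

There is one attempt and no reset: what is moved stays moved. The work goes in short steps, Python scripts to look and compute and a shell command to move; the robot and the scene stay as the last step left them, time stands still between calls to the robot, and variables do not carry over. Pictures are saved under pics/ and viewed, about 8 in all and at most 12, crops included, and the job is handed in when it is done.

```bash
mkdir -p pics; ls
python3 - <<'E'
from workcell import get_obs, optics, ctrl
import cv2, numpy as np
o=get_obs(); print(o['t'],o['ee_pos'],o['orientation'],o['width'],ctrl.pinch_z)
a=optics.get_image('scene');b=optics.get_image('top')
for n,i in(('scene',a),('top',b)):
    cv2.imwrite(f'pics/{n}0.png',cv2.resize(i[:,:,::-1],(800,600),interpolation=cv2.INTER_CUBIC))
    c=optics.calibration(n);print(n,np.round(c['intrinsics'],1).tolist(),np.round(c['cam_to_world'],3).tolist(),[k for k in c])
E
```

```text
pics
0.0 [ 151.40881348 -605.82338515  221.91138241] [-3.11660784e+00 -3.83380394e-01  1.95030195e-04] 88.06172936691985 -18.700000000000003
scene [[401.7, 0.0, 258.8], [0.0, 401.7, 187.0], [0.0, 0.0, 1.0]] [[0.669, -0.583, 0.46, 1082.1], [0.743, 0.539, -0.397, -438.393], [-0.016, 0.608, 0.794, 1017.795], [0.0, 0.0, 0.0, 1.0]] ['intrinsics', 'cam_to_world']
top [[441.6, 0.0, 257.8], [0.0, 441.6, 188.0], [0.0, 0.0, 1.0]] [[-0.003, 0.982, -0.19, 296.759], [-1.0, -0.001, 0.01, 18.494], [0.01, 0.19, 0.982, 1375.179], [0.0, 0.0, 0.0, 1.0]] ['intrinsics', 'cam_to_world']
```

View pics/top0.png

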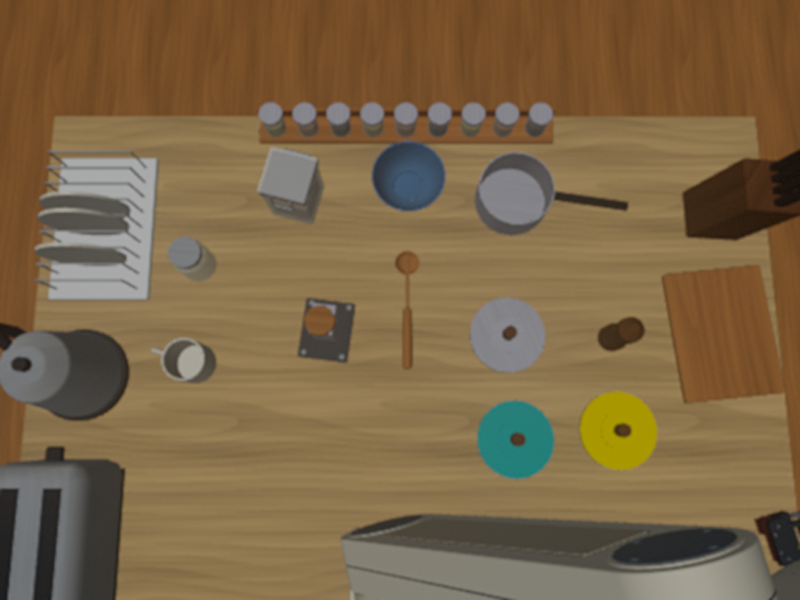

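View pics/scene0.png

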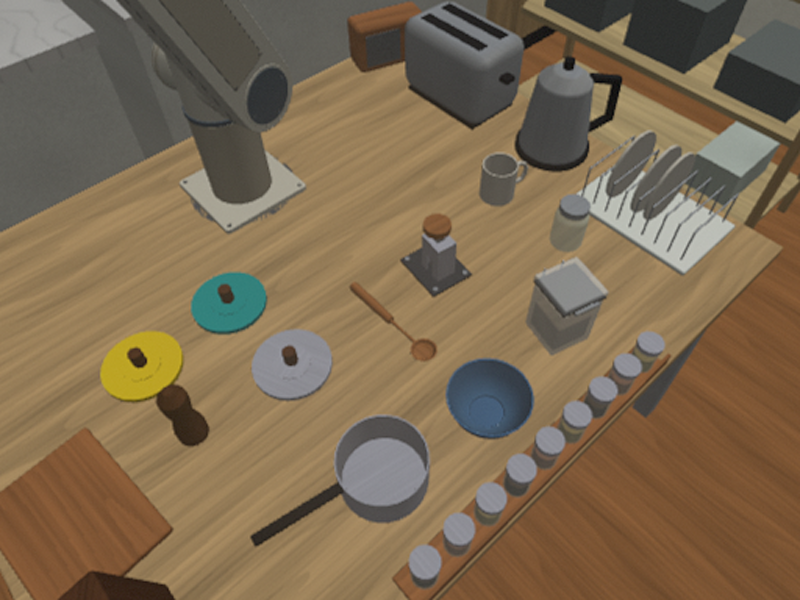

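Top view: head at about (320,321), silver lid grip (510,332), base plate corners (309,299),(355,304),(347,361),(299,355). Scene view: head (437,226), lid grip (290,355).

```bash
cat > h.py <<'E'
from workcell import get_obs, optics, ctrl
import cv2, numpy as np
from scipy.spatial.transform import Rotation as R
def ray(n,p,s=1.5625):
    c=optics.calibration(n);K=np.array(c['intrinsics']);T=np.array(c['cam_to_world'])
    u=(np.array(p)+.5)/s-.5
    d=np.array([(u[0]-K[0,2])/K[0,0],-(u[1]-K[1,2])/K[1,1],-1]);return T[:3,3],T[:3,:3]@d
def atz(n,p,z,s=1.5625):
    o,d=ray(n,p,s);return o+d*(z-o[2])/d[2]
def tri(p,q):
    A=[];b=[]
    for n,x in(('top',p),('scene',q)):
        o,d=ray(n,x);d/=np.linalg.norm(d);P=np.eye(3)-np.outer(d,d);A.append(P);b.append(P@o)
    return np.linalg.lstsq(np.vstack(A),np.hstack(b),rcond=None)[0]
def totool(target):  # world target of TCP -> shift in tool axes
    o=get_obs();return R.from_rotvec(o['orientation']).inv().apply(np.array(target)-o['ee_pos'])
E
python3 - <<'E'
from h import *
np.set_printoptions(precision=1,suppress=True)
print('head z132',atz('top',(320,321),132),'scene',atz('scene',(437,226),130),tri((320,321),(437,226)))
print('grip',atz('top',(509,333),40),atz('scene',(290,355),37),tri((509,333),(290,355)))
print('lid disc',atz('top',(508,334),10),atz('scene',(292,363),10))
for p in((309,299),(355,304),(347,361),(299,355),(327.5,330)):print(atz('top',p,8))
print('spoon',atz('top',(407,262),10),atz('top',(407,367),10),'mill top',atz('top',(629,330),150))
print(R.from_rotvec(get_obs()['orientation']).as_matrix())
E
```

```text
head z132 [487.3 156.7 132. ] scene [489.4 160.6 130. ] [488.7 158.6 130.3]
grip [ 477.2 -202.2   40. ] [ 478.1 -198.7   37. ] [ 478.2 -200.7   38.8]
lid disc [ 479.2 -205.1   10. ] [ 478.3 -199.6   10. ]
[551.1 193.5   8. ]
[540.8 100.9   8. ]
[426.2 115.5   8. ]
[438.3 210.7   8. ]
[488.1 155.2   8. ]
spoon [627.   -4.1  10. ] [413.9  -3.2  10. ] mill top [ 467.4 -400.1  150. ]
[[ 1.   0.2 -0. ]
 [ 0.2 -1.   0. ]
 [ 0.  -0.  -1. ]]
```

```bash
python3 -m jog '{"delta_rot":[[0,0,0.12],[0,0,0.245],[0,0,0.245],[0,0,0.245],[0,0,0.245]],"translation":[[38,-31,-4],[77,-62,-8],[116,-94,-12],[155,-126,-16],[194,-158,-20]],"hand":[1,1,1,1,1]}'
```

```text
t: 0.6
ee_pos: [301.0, -405.6, 242.4]
orientation: [-3.141, 0.001, 0.0]
ft_force: [1.2, -0.1, -0.6]
width: 87.5
```

```bash
python3 -m jog '{"delta_rot":[[0,0,0],[0,0,0],[0,0,0],[0,0,0],[0,0,0]],"translation":[[20,-44,0],[40,-88,0],[60,-132,0],[80,-176,0],[95,-220,0]],"hand":[1,1,1,1,1]}'; python3 -c "
from h import *
print(R.from_rotvec(get_obs()['orientation']).as_matrix().round(3), get_obs()['qpos'],totool([488.5,157.5,240]))"
```

```text
t: 1.1
ee_pos: [396.0, -185.7, 242.5]
orientation: [3.142, -0.0, 0.001]
ft_force: [0.5, 0.3, -0.7]
width: 88.2
[[ 1. -0.  0.]
 [-0. -1. -0.]
 [ 0.  0. -1.]] [-4.65714594e-01  1.14440511e-01  2.00662973e+00  1.36029705e-04
  1.02015818e+00  1.10523594e+00] [  92.41688927 -343.18905165    2.56320671]
```

```bash
python3 -m jog '{"delta_rot":[[0,0,0],[0,0,0],[0,0,0],[0,0,0],[0,0,0]],"translation":[[12,-46,0],[24,-92,0],[36,-138,0],[48,-184,0],[60,-230,0]],"hand":[1,1,1,1,1]}'
```

```text
t: 1.6
ee_pos: [455.4, 44.5, 242.5]
orientation: [3.142, -0.0, 0.0]
ft_force: [1.0, -0.8, -0.3]
width: 87.8
```

```bash
python3 -m jog '{"delta_rot":[[0,0,0],[0,0,0],[0,0,0],[0,0,0],[0,0,0]],"translation":[[11,-38,5],[22,-76,10],[32,-113,20],[32,-113,30],[32,-113,30]],"hand":[1,1,1,1,1]}'
python3 - <<'E'
from h import *
o=get_obs();c=optics.calibration('wrist');a=optics.get_image('wrist')
cv2.imwrite('pics/w0.png',cv2.resize(a[:,:,::-1],(800,600),interpolation=cv2.INTER_CUBIC))
print(o['ee_pos'],o['ft_force'],np.round(c['intrinsics'],1).tolist(),np.round(c['cam_to_world'],3).tolist())
E
```

```text
t: 2.1
ee_pos: [486.1, 155.6, 210.8]
orientation: [3.14, 0.003, -0.006]
ft_force: [-0.0, -0.7, -0.0]
width: 87.8
[486.05989377 155.61271136 210.80790393] [-0.04725575 -0.74671213 -0.03592851] [[297.3, 0.0, 256.4], [0.0, 297.3, 189.6], [0.0, 0.0, 1.0]] [[0.003, 0.97, 0.245, 552.479], [-1.0, 0.002, 0.002, 156.354], [0.001, -0.245, 0.97, 372.0], [0.0, 0.0, 0.0, 1.0]]
```

View pics/w0.png

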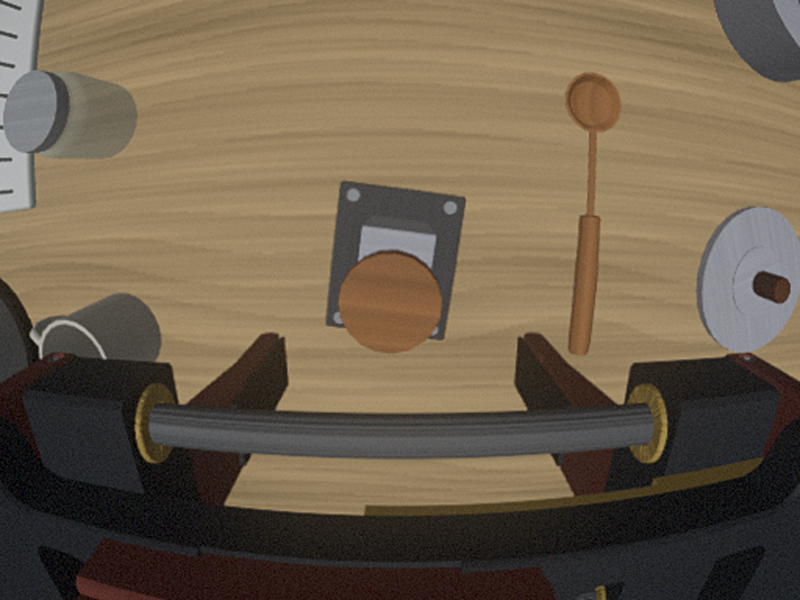

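Wrist view: head's top face centre at (390,301), well between the fingers (inner edges about 287 and 516). No obstruction.

```bash
cat >> h.py <<'E'
def wr(p,z,s=1.5625,c=None):
    c=c or optics.calibration('wrist');K=np.array(c['intrinsics']);T=np.array(c['cam_to_world'])
    u=(np.array(p)+.5)/s-.5-K[:2,2];r=np.hypot(*u);th=r/K[0,0]
    d=T[:3,:3]@np.array([u[0]/r*np.sin(th),-u[1]/r*np.sin(th),-np.cos(th)]);return T[:3,3]+d*(z-T[2,3])/d[2]
E
python3 - <<'E'
from h import *
h=wr((390,301),136);print(h,wr((339,301),136)-h,'lid',wr((770,287),45),totool([h[0],h[1],112]))
E
```

```text
[490.62357353 160.98139683 136.        ] [-0.04049355 27.05980067  0.        ] lid [ 479.63334272 -187.26751238   45.        ] [ 4.5666964  -6.15216416 99.52030907]
```

```bash
python3 -m jog '{"delta_rot":[[0,0,0],[0,0,0],[0,0,0],[0,0,0],[0,0,0]],"translation":[[2,-3,30],[2,-3,60],[2,-3,85],[2,-3,100],[2,-3,100]],"hand":[1,1,1,1,1]}'
```

```text
t: 2.65
ee_pos: [487.9, 156.7, 111.2]
orientation: [3.14, -0.003, -0.006]
ft_force: [0.4, -0.9, -0.7]
width: 88.1
```

```bash
for i in 1 2; do python3 -m jog '{"delta_rot":[[0,0,0],[0,0,0],[0,0,0],[0,0,0],[0,0,0]],"translation":[[0,0,0],[0,0,0],[0,0,0],[0,0,0],[0,0,0]],"hand":[-1,-1,-1,-1,-1]}';done
```

```text
t: 3.15
ee_pos: [490.0, 161.1, 113.4]
orientation: [-3.137, 0.003, -0.003]
ft_force: [-1.2, 16.1, 0.9]
width: 55.3
t: 3.65
ee_pos: [490.1, 161.2, 113.5]
orientation: [-3.137, 0.002, -0.003]
ft_force: [-2.9, 14.7, 0.9]
width: 55.0
```

```bash
python3 -m jog '{"delta_rot":[[0,0,0],[0,0,0]],"translation":[[0,-1.5,0],[0,-1.5,0]],"hand":[-1,-1]}'; python3 -m jog '{"delta_rot":[[0,0,0],[0,0,0],[0,0,0],[0,0,0]],"translation":[[0,0,-2],[0,0,-4],[0,0,-6],[0,0,-6]],"hand":[-1,-1,-1,-1]}'
```

```text
t: 3.85
ee_pos: [490.0, 161.3, 113.4]
orientation: [-3.14, 0.001, -0.003]
ft_force: [-1.1, 8.0, 4.4]
width: 55.2
t: 4.25
ee_pos: [490.0, 161.3, 119.0]
orientation: [-3.139, 0.001, -0.002]
ft_force: [0.8, 9.2, -3.4]
width: 55.1
```

```bash
python3 -m jog '{"delta_rot":[[0,0,0]],"translation":[[0,-1,-1]],"hand":[-1]}' | grep -E 'pos|force'
python3 -m jog '{"delta_rot":[[0,0,0]],"translation":[[0,0,-1]],"hand":[-1]}' | grep -E 'pos|force'
python3 -m jog '{"delta_rot":[[0,0,0]],"translation":[[0,0,-1]],"hand":[-1]}' | grep -E 'pos|force'
python3 -m jog '{"delta_rot":[[0,0,0]],"translation":[[0,0,-1]],"hand":[-1]}' | grep -E 'pos|force'
python3 -m jog '{"delta_rot":[[0,0,0]],"translation":[[0,0,-1]],"hand":[-1]}' | grep -E 'pos|force'
python3 -m jog '{"delta_rot":[[0,0,0]],"translation":[[0,0,-1]],"hand":[-1]}' | grep -E 'pos|force'
python3 -m jog '{"delta_rot":[[0,0,0]],"translation":[[0,0,-1]],"hand":[-1]}' | grep -E 'pos|force'
python3 -m jog '{"delta_rot":[[0,0,0]],"translation":[[0,0,-1]],"hand":[-1]}' | grep -E 'pos|force'
python3 -m jog '{"delta_rot":[[0,0,0]],"translation":[[0,0,-1]],"hand":[-1]}' | grep -E 'pos|force'
python3 -m jog '{"delta_rot":[[0,0,0]],"translation":[[0,0,-1]],"hand":[-1]}' | grep -E 'pos|force'
python3 -m jog '{"delta_rot":[[0,0,0]],"translation":[[0,0,-1]],"hand":[-1]}' | grep -E 'pos|force'
python3 -m jog '{"delta_rot":[[0,0,0]],"translation":[[0,0,-1]],"hand":[-1]}' | grep -E 'pos|force'
```

```text
ee_pos: [489.9, 161.4, 119.7]
ft_force: [1.8, -1.2, -4.0]
ee_pos: [490.0, 161.4, 120.7]
ft_force: [2.1, 4.1, -3.4]
ee_pos: [489.9, 161.4, 121.7]
ft_force: [2.9, 4.9, -4.5]
ee_pos: [490.0, 161.4, 122.8]
ft_force: [1.8, 4.8, -3.4]
ee_pos: [489.9, 161.3, 123.7]
ft_force: [2.2, 5.2, -3.3]
ee_pos: [489.9, 161.3, 124.8]
ft_force: [2.0, 4.9, -3.1]
ee_pos: [489.9, 161.3, 125.8]
ft_force: [1.7, 5.0, -4.1]
ee_pos: [490.0, 161.4, 126.8]
ft_force: [2.2, 4.8, -4.0]
ee_pos: [490.0, 161.3, 127.8]
ft_force: [2.7, 5.0, -4.4]
ee_pos: [490.0, 161.4, 128.8]
ft_force: [2.3, 5.2, -4.2]
ee_pos: [489.9, 161.4, 129.8]
ft_force: [2.6, 5.4, -4.1]
ee_pos: [489.9, 161.4, 130.8]
ft_force: [2.0, 4.8, -4.4]
```

```bash
python3 -m jog '{"delta_rot":[[0,0,0]],"translation":[[0,0,-1]],"hand":[-1]}' | grep -E 'pos|force'
python3 -m jog '{"delta_rot":[[0,0,0]],"translation":[[0,0,-1]],"hand":[-1]}' | grep -E 'pos|force'
python3 -m jog '{"delta_rot":[[0,0,0]],"translation":[[0,0,-1]],"hand":[-1]}' | grep -E 'pos|force'
python3 -m jog '{"delta_rot":[[0,0,0]],"translation":[[0,0,-1]],"hand":[-1]}' | grep -E 'pos|force'
python3 -m jog '{"delta_rot":[[0,0,0]],"translation":[[0,0,-1]],"hand":[-1]}' | grep -E 'pos|force'
python3 -m jog '{"delta_rot":[[0,0,0]],"translation":[[0,0,-1]],"hand":[-1]}' | grep -E 'pos|force'
python3 -m jog '{"delta_rot":[[0,0,0]],"translation":[[0,0,-1]],"hand":[-1]}' | grep -E 'pos|force'
python3 -m jog '{"delta_rot":[[0,0,0]],"translation":[[0,0,-1]],"hand":[-1]}' | grep -E 'pos|force'
python3 -m jog '{"delta_rot":[[0,0,0]],"translation":[[0,0,-1]],"hand":[-1]}' | grep -E 'pos|force'
python3 -m jog '{"delta_rot":[[0,0,0]],"translation":[[0,0,-1]],"hand":[-1]}' | grep -E 'pos|force'
python3 -m jog '{"delta_rot":[[0,0,0]],"translation":[[0,0,-1]],"hand":[-1]}' | grep -E 'pos|force'
python3 -m jog '{"delta_rot":[[0,0,0]],"translation":[[0,0,-1]],"hand":[-1]}' | grep -E 'pos|force'
```

```text
ee_pos: [489.9, 161.3, 131.8]
ft_force: [2.5, 4.3, -4.0]
ee_pos: [490.0, 161.3, 132.8]
ft_force: [2.9, 4.5, -5.2]
ee_pos: [489.9, 161.4, 133.8]
ft_force: [2.5, 5.0, -4.3]
ee_pos: [489.9, 161.4, 134.7]
ft_force: [2.3, 4.7, -6.5]
ee_pos: [489.9, 161.4, 135.6]
ft_force: [4.4, 4.9, -8.6]
ee_pos: [489.9, 161.3, 136.3]
ft_force: [3.6, 5.0, -10.4]
ee_pos: [489.9, 161.3, 137.2]
ft_force: [4.4, 6.1, -11.1]
ee_pos: [489.9, 161.4, 138.1]
ft_force: [4.8, 6.3, -12.9]
ee_pos: [489.9, 161.4, 139.0]
ft_force: [4.2, 5.9, -12.1]
ee_pos: [489.8, 161.3, 140.0]
ft_force: [4.2, 5.8, -13.4]
ee_pos: [489.8, 161.4, 141.2]
ft_force: [2.3, 5.4, -1.7]
ee_pos: [489.9, 161.4, 142.6]
ft_force: [3.7, 4.4, -5.2]
```

```bash
python3 -m jog '{"delta_rot":[[0,0,0]],"translation":[[0,0,-1]],"hand":[-1]}' | grep -E 'pos|force'
python3 -m jog '{"delta_rot":[[0,0,0]],"translation":[[0,0,-1]],"hand":[-1]}' | grep -E 'pos|force'
python3 -m jog '{"delta_rot":[[0,0,0]],"translation":[[0,0,-1]],"hand":[-1]}' | grep -E 'pos|force'
python3 -m jog '{"delta_rot":[[0,0,0]],"translation":[[0,0,-1]],"hand":[-1]}' | grep -E 'pos|force'
python3 -m jog '{"delta_rot":[[0,0,0]],"translation":[[0,0,-1]],"hand":[-1]}' | grep -E 'pos|force'
python3 -m jog '{"delta_rot":[[0,0,0]],"translation":[[0,0,-1]],"hand":[-1]}' | grep -E 'pos|force'
python3 -m jog '{"delta_rot":[[0,0,0]],"translation":[[0,0,-1]],"hand":[-1]}' | grep -E 'pos|force'
python3 -m jog '{"delta_rot":[[0,0,0]],"translation":[[0,0,-1]],"hand":[-1]}' | grep -E 'pos|force'
python3 -m jog '{"delta_rot":[[0,0,0]],"translation":[[0,0,-1]],"hand":[-1]}' | grep -E 'pos|force'
python3 -m jog '{"delta_rot":[[0,0,0]],"translation":[[0,0,-1]],"hand":[-1]}' | grep -E 'pos|force'
```

```text
ee_pos: [489.9, 161.4, 143.7]
ft_force: [3.0, 5.1, -3.9]
ee_pos: [489.9, 161.3, 144.7]
ft_force: [3.0, 4.5, -5.3]
ee_pos: [489.9, 161.3, 145.5]
ft_force: [3.4, 5.5, -8.6]
ee_pos: [489.9, 161.3, 146.3]
ft_force: [5.3, 5.5, -10.8]
ee_pos: [489.9, 161.3, 147.1]
ft_force: [5.0, 6.4, -12.0]
ee_pos: [489.9, 161.3, 148.1]
ft_force: [5.4, 5.8, -12.9]
ee_pos: [489.8, 161.4, 149.0]
ft_force: [5.6, 5.7, -13.0]
ee_pos: [489.9, 161.3, 150.0]
ft_force: [5.8, 5.7, -12.0]
ee_pos: [489.8, 161.4, 151.2]
ft_force: [2.6, 4.1, -2.7]
ee_pos: [489.9, 161.3, 152.5]
ft_force: [2.7, 4.5, -6.0]
```

Second click between 150.0 and 151.2, 10 mm after the first. Third expected at ~160.6–161.

```bash
python3 -m jog '{"delta_rot":[[0,0,0]],"translation":[[0,0,-1]],"hand":[-1]}' | grep -E 'pos|force'
python3 -m jog '{"delta_rot":[[0,0,0]],"translation":[[0,0,-1]],"hand":[-1]}' | grep -E 'pos|force'
python3 -m jog '{"delta_rot":[[0,0,0]],"translation":[[0,0,-1]],"hand":[-1]}' | grep -E 'pos|force'
python3 -m jog '{"delta_rot":[[0,0,0]],"translation":[[0,0,-1]],"hand":[-1]}' | grep -E 'pos|force'
python3 -m jog '{"delta_rot":[[0,0,0]],"translation":[[0,0,-1]],"hand":[-1]}' | grep -E 'pos|force'
python3 -m jog '{"delta_rot":[[0,0,0]],"translation":[[0,0,-1]],"hand":[-1]}' | grep -E 'pos|force'
python3 -m jog '{"delta_rot":[[0,0,0]],"translation":[[0,0,-1]],"hand":[-1]}' | grep -E 'pos|force'
python3 -m jog '{"delta_rot":[[0,0,0]],"translation":[[0,0,-1]],"hand":[-1]}' | grep -E 'pos|force'
python3 -m jog '{"delta_rot":[[0,0,0]],"translation":[[0,0,-1]],"hand":[-1]}' | grep -E 'pos|force'
```

```text
ee_pos: [489.9, 161.3, 153.7]
ft_force: [2.2, 4.5, -4.4]
ee_pos: [489.9, 161.3, 154.7]
ft_force: [4.0, 6.0, -5.5]
ee_pos: [489.9, 161.4, 155.5]
ft_force: [4.7, 5.2, -7.1]
ee_pos: [489.9, 161.4, 156.3]
ft_force: [5.1, 5.0, -11.4]
ee_pos: [489.8, 161.3, 157.1]
ft_force: [5.7, 6.4, -11.6]
ee_pos: [489.9, 161.3, 158.0]
ft_force: [5.4, 5.4, -11.7]
ee_pos: [489.9, 161.3, 159.0]
ft_force: [5.7, 6.5, -12.5]
ee_pos: [489.8, 161.4, 159.9]
ft_force: [5.1, 4.7, -12.7]
ee_pos: [489.9, 161.4, 161.2]
ft_force: [3.5, 3.7, -1.9]
```

Third click. Now lower gently until the pawl takes the weight.

```bash
python3 -m jog '{"delta_rot":[[0,0,0]],"translation":[[0,0,0]],"hand":[-1]}' | grep -E 'pos|force'
python3 -m jog '{"delta_rot":[[0,0,0]],"translation":[[0,0,0.4]],"hand":[-1]}' | grep -E 'pos|force'
python3 -m jog '{"delta_rot":[[0,0,0]],"translation":[[0,0,0.4]],"hand":[-1]}' | grep -E 'pos|force'
python3 -m jog '{"delta_rot":[[0,0,0]],"translation":[[0,0,0.4]],"hand":[-1]}' | grep -E 'pos|force'
python3 -m jog '{"delta_rot":[[0,0,0]],"translation":[[0,0,0.4]],"hand":[-1]}' | grep -E 'pos|force'
```

```text
ee_pos: [489.9, 161.4, 162.0]
ft_force: [0.1, 5.2, 3.6]
ee_pos: [489.9, 161.4, 161.8]
ft_force: [0.2, 4.7, 4.6]
ee_pos: [489.9, 161.4, 161.4]
ft_force: [0.8, 5.4, 1.3]
ee_pos: [489.9, 161.4, 160.8]
ft_force: [2.0, 6.1, 0.3]
ee_pos: [489.9, 161.4, 160.3]
ft_force: [1.4, 5.3, 0.9]
```

```bash
python3 -m jog '{"delta_rot":[[0,0,0]],"translation":[[0,0,0.4]],"hand":[-1]}' | grep -E 'pos|force'
python3 -m jog '{"delta_rot":[[0,0,0]],"translation":[[0,0,0]],"hand":[-1]}' | grep -E 'pos|force'
python3 -m jog '{"delta_rot":[[0,0,0]],"translation":[[0,0,0.4]],"hand":[-1]}' | grep -E 'pos|force'
```

```text
ee_pos: [489.9, 161.3, 159.3]
ft_force: [5.3, 6.3, -9.6]
ee_pos: [489.9, 161.3, 158.9]
ft_force: [6.1, 6.5, -11.6]
ee_pos: [489.8, 161.3, 158.5]
ft_force: [4.3, 6.7, -8.8]
```

The pull is back to pre-click levels, so the pawl may not have snapped fully under. I'll raise further, well short of the fourth click (~171), before lowering.

```bash
python3 -m jog '{"delta_rot":[[0,0,0]],"translation":[[0,0,-1]],"hand":[-1]}' | grep -E 'pos|force'
python3 -m jog '{"delta_rot":[[0,0,0]],"translation":[[0,0,-1]],"hand":[-1]}' | grep -E 'pos|force'
python3 -m jog '{"delta_rot":[[0,0,0]],"translation":[[0,0,-1]],"hand":[-1]}' | grep -E 'pos|force'
python3 -m jog '{"delta_rot":[[0,0,0]],"translation":[[0,0,-1]],"hand":[-1]}' | grep -E 'pos|force'
python3 -m jog '{"delta_rot":[[0,0,0]],"translation":[[0,0,-1]],"hand":[-1]}' | grep -E 'pos|force'
python3 -m jog '{"delta_rot":[[0,0,0]],"translation":[[0,0,-1]],"hand":[-1]}' | grep -E 'pos|force'
python3 -m jog '{"delta_rot":[[0,0,0]],"translation":[[0,0,0]],"hand":[-1]}' | grep -E 'pos|force'
```

```text
ee_pos: [489.9, 161.3, 159.3]
ft_force: [6.3, 6.8, -13.3]
ee_pos: [489.8, 161.3, 160.2]
ft_force: [6.2, 6.8, -14.5]
ee_pos: [489.9, 161.4, 161.7]
ft_force: [2.8, 5.4, -4.1]
ee_pos: [489.9, 161.3, 162.9]
ft_force: [4.1, 5.8, -3.0]
ee_pos: [489.9, 161.3, 164.0]
ft_force: [3.7, 6.3, -5.1]
ee_pos: [489.9, 161.3, 165.0]
ft_force: [4.9, 6.2, -6.7]
ee_pos: [489.9, 161.3, 165.0]
ft_force: [3.9, 5.5, -4.1]
```

```bash
python3 -m jog '{"delta_rot":[[0,0,0]],"translation":[[0,0,0.8]],"hand":[-1]}' | grep -E 'pos|force'
python3 -m jog '{"delta_rot":[[0,0,0]],"translation":[[0,0,0.6]],"hand":[-1]}' | grep -E 'pos|force'
python3 -m jog '{"delta_rot":[[0,0,0]],"translation":[[0,0,0.6]],"hand":[-1]}' | grep -E 'pos|force'
python3 -m jog '{"delta_rot":[[0,0,0]],"translation":[[0,0,0.6]],"hand":[-1]}' | grep -E 'pos|force'
python3 -m jog '{"delta_rot":[[0,0,0]],"translation":[[0,0,0.4]],"hand":[-1]}' | grep -E 'pos|force'
python3 -m jog '{"delta_rot":[[0,0,0]],"translation":[[0,0,0.4]],"hand":[-1]}' | grep -E 'pos|force'
```

```text
ee_pos: [489.9, 161.3, 164.3]
ft_force: [3.7, 5.0, -3.4]
ee_pos: [490.0, 161.3, 163.7]
ft_force: [3.4, 5.2, -2.7]
ee_pos: [489.9, 161.3, 163.1]
ft_force: [3.1, 5.4, -2.7]
ee_pos: [489.9, 161.3, 162.6]
ft_force: [2.1, 5.9, -1.7]
ee_pos: [490.0, 161.3, 162.3]
ft_force: [2.3, 5.3, 0.1]
ee_pos: [490.0, 161.4, 162.1]
ft_force: [1.0, 5.2, 3.2]
```

```bash
python3 -m jog '{"delta_rot":[[0,0,0]],"translation":[[0,0,0]],"hand":[-1]}' | grep -E 'pos|force'
python3 -m jog '{"delta_rot":[[0,0,0]],"translation":[[0,0,0.4]],"hand":[-1]}' | grep -E 'pos|force'
python3 -m jog '{"delta_rot":[[0,0,0]],"translation":[[0,0,0.0]],"hand":[-1]}' | grep -E 'pos|force'
```

```text
ee_pos: [489.9, 161.3, 162.1]
ft_force: [1.4, 6.0, 1.0]
ee_pos: [490.0, 161.3, 161.9]
ft_force: [0.2, 4.4, 4.9]
ee_pos: [490.0, 161.4, 161.9]
ft_force: [1.0, 5.6, 2.0]
```

```bash
python3 -m jog '{"delta_rot":[[0,0,0]],"translation":[[0,0,0.4]],"hand":[-1]}' | grep -E 'pos|force'
python3 -m jog '{"delta_rot":[[0,0,0]],"translation":[[0,0,0.0]],"hand":[-1]}' | grep -E 'pos|force|width'
```

```text
ee_pos: [490.0, 161.4, 161.7]
ft_force: [-0.3, 3.9, 7.5]
ee_pos: [490.0, 161.3, 161.7]
ft_force: [0.9, 4.1, 4.8]
width: 55.6
```

```bash
python3 -m jog '{"delta_rot":[[0,0,0]],"translation":[[0,0,0.5]],"hand":[-1]}' | grep -E 'pos|force'
python3 -m jog '{"delta_rot":[[0,0,0]],"translation":[[0,0,0.0]],"hand":[-1]}' | grep -E 'pos|force|width'
```

```text
ee_pos: [490.0, 161.3, 161.4]
ft_force: [-1.3, 4.6, 9.5]
ee_pos: [490.0, 161.4, 161.4]
ft_force: [-0.9, 3.5, 7.3]
width: 55.6
```

It's firm under 13 N, so it is latched. Unload, then open.

```bash
python3 -m jog '{"delta_rot":[[0,0,0],[0,0,0]],"translation":[[0,0,-0.8],[0,0,-0.8]],"hand":[-1,-1]}' | grep -E 'pos|force'
python3 -m jog '{"delta_rot":[[0,0,0],[0,0,0],[0,0,0],[0,0,0],[0,0,0]],"translation":[[0,0,0],[0,0,0],[0,0,0],[0,0,0],[0,0,0]],"hand":[1,1,1,1,1]}'
python3 -m jog '{"delta_rot":[[0,0,0],[0,0,0],[0,0,0],[0,0,0],[0,0,0]],"translation":[[0,0,-20],[0,0,-50],[0,0,-90],[0,0,-90],[0,0,-90]],"hand":[1,1,1,1,1]}'
python3 - <<'E'
from h import *
c=optics.calibration('wrist');a=optics.get_image('wrist');b=optics.get_image('scene')
cv2.imwrite('pics/w1.png',np.hstack([cv2.resize(a[60:300,150:350,::-1],(400,480)),cv2.resize(b[100:220,220:320,::-1],(400,480),interpolation=cv2.INTER_CUBIC)]))
E
```

```text
ee_pos: [490.0, 161.3, 161.9]
ft_force: [0.4, 5.3, 4.0]
t: 12.05
ee_pos: [489.2, 160.7, 161.1]
orientation: [3.141, -0.0, -0.001]
ft_force: [-0.5, -0.5, 0.4]
width: 87.5
t: 12.55
ee_pos: [489.8, 161.0, 251.9]
orientation: [-3.141, 0.0, -0.003]
ft_force: [0.1, -0.7, 0.1]
width: 87.8
```

View pics/w1.png

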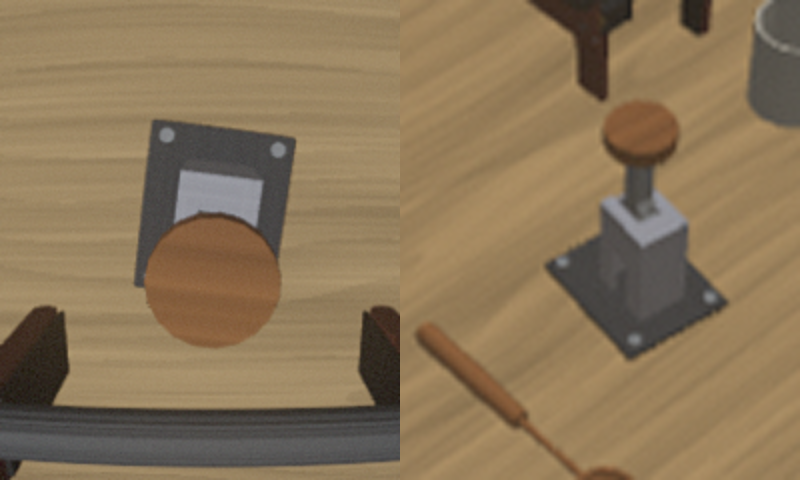

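Crops: head now clearly higher, its top centre at wrist crop (213,281) = image (256.5,200.5), scene (380,132.5); free of the fingers.

```bash
python3 - <<'E'
from h import *
for z in(174,184,194):print(z,wr((256.5,200.5),z,1),wr((222.5,200.5),z,1)[1]-wr((256.5,200.5),z,1)[1],atz('scene',(380,132.5),z,1))
E
python3 -m jog '{"delta_rot":[[0,0,0],[0,0,0],[0,0,0],[0,0,0],[0,0,0]],"translation":[[0,45,0],[0,90,0],[0,135,0],[0,180,0],[0,225,0]],"hand":[1,1,1,1,1]}'
python3 -m jog '{"delta_rot":[[0,0,0],[0,0,0],[0,0,0],[0,0,0],[0,0,0]],"translation":[[-5,45,30],[-11,90,60],[-11,136,100],[-11,136,120],[-11,136,120]],"hand":[1,1,1,1,1]}'
python3 - <<'E'
from h import *
print(get_obs()['ee_pos']);a=optics.get_image('wrist')
cv2.imwrite('pics/w2.png',cv2.resize(a[:,:,::-1],(800,600),interpolation=cv2.INTER_CUBIC))
E
```

```text
174 [485.97327657 160.92757849 174.        ] 28.394875324604953 [684.45967565 379.98605019 174.        ]
184 [488.87089116 160.93852711 184.        ] 27.19940796068002 [689.17219481 370.28726663 184.        ]
194 [491.76850576 160.94947574 194.        ] 26.003940596755115 [693.88471398 360.58848306 194.        ]
t: 13.15
ee_pos: [488.2, -65.6, 249.7]
orientation: [-3.141, -0.0, 0.004]
ft_force: [0.6, -0.6, -0.5]
width: 88.1
t: 13.65
ee_pos: [474.5, -200.3, 126.2]
orientation: [-3.138, 0.005, 0.014]
ft_force: [-0.5, 0.9, -0.1]
width: 87.9
[ 474.51275595 -200.33781958  126.23683275]
```

View pics/w2.png

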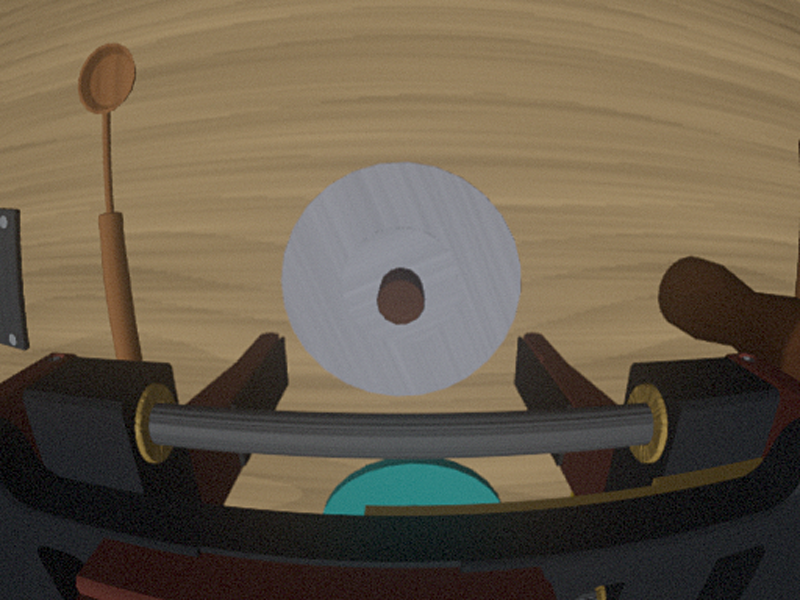

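Wrist view: silver lid under the gripper; grip top centre at (401,302), plate centre about (402,279).

Run:
```python
from h import *
for z in(178,184,190):print(z,atz('scene',(280,132.5),z,1))
o=get_obs();print(o['ee_pos'],'grip',wr((401,302),52),'plate',wr((402,279),10),totool([479,-200.5,21]))
```

```text
178 [487.72168755 162.61284083 178.        ]
184 [491.96828045 158.31889726 184.        ]
190 [496.21487335 154.0249537  190.        ]
[ 475.84712036 -199.7086905   128.42619011] grip [ 479.11179367 -199.16523926   52.        ] plate [ 482.49664775 -199.66643347   10.        ] [  3.85841473   1.10661869 107.4003779 ]
```

```bash
python3 -m jog '{"delta_rot":[[0,0,0],[0,0,0],[0,0,0],[0,0,0],[0,0,0]],"translation":[[2,0,35],[2,0,65],[2,0,88],[2,0,95],[2,0,95]],"hand":[1,1,1,1,1]}'
python3 -m jog '{"delta_rot":[[0,0,0],[0,0,0]],"translation":[[0,0,0],[0,0,0]],"hand":[1,1]}'; python3 -c "
from h import *
print(R.from_rotvec(get_obs()['orientation']).as_matrix().round(4))"
```

```text
t: 14.2
ee_pos: [480.5, -199.1, 36.4]
orientation: [-3.141, -0.002, 0.001]
ft_force: [0.5, -0.1, -0.8]
width: 88.0
t: 14.4
ee_pos: [481.4, -200.2, 37.7]
orientation: [3.141, 0.0, 0.004]
ft_force: [-0.4, 0.4, -0.2]
width: 87.9
[[ 1.0e+00  2.0e-04  2.2e-03]
 [ 2.0e-04 -1.0e+00 -1.0e-03]
 [ 2.2e-03  1.0e-03 -1.0e+00]]
```

```bash
python3 -m jog '{"delta_rot":[[0,0,0],[0,0,0],[0,0,0],[0,0,0]],"translation":[[-2,0,6],[-2,0,12],[-2,0,16],[-2,0,16]],"hand":[1,1,1,1]}'
python3 -m jog '{"delta_rot":[[0,0,0],[0,0,0],[0,0,0],[0,0,0],[0,0,0]],"translation":[[0,0,0],[0,0,0],[0,0,0],[0,0,0],[0,0,0]],"hand":[-1,-1,-1,-1,-1]}'
python3 -m jog '{"delta_rot":[[0,0,0],[0,0,0],[0,0,0],[0,0,0],[0,0,0]],"translation":[[0,0,0],[0,0,0],[0,0,0],[0,0,0],[0,0,0]],"hand":[-1,-1,-1,-1,-1]}'
```

```text
t: 14.8
ee_pos: [477.8, -199.9, 19.5]
orientation: [-3.141, 0.001, 0.002]
ft_force: [0.0, 0.0, 0.5]
width: 87.9
t: 15.3
ee_pos: [478.5, -200.1, 20.3]
orientation: [3.142, -0.0, 0.0]
ft_force: [0.7, -0.9, 0.3]
width: 51.3
t: 15.8
ee_pos: [478.4, -200.0, 20.2]
orientation: [-3.142, 0.0, 0.0]
ft_force: [-0.2, 0.5, -0.8]
width: 25.6
```

```bash
python3 -m jog '{"delta_rot":[[0,0,0],[0,0,0],[0,0,0],[0,0,0],[0,0,0]],"translation":[[0,0,-5],[0,0,-15],[0,0,-30],[0,0,-50],[0,0,-75]],"hand":[-1,-1,-1,-1,-1]}'
python3 -m jog '{"delta_rot":[[0,0,0],[0,0,0],[0,0,0],[0,0,0],[0,0,0]],"translation":[[0,0,-30],[0,0,-60],[0,0,-90],[0,0,-120],[0,0,-150]],"hand":[-1,-1,-1,-1,-1]}'
python3 -m jog '{"delta_rot":[[0,0,0],[0,0,0],[0,0,0],[0,0,0],[0,0,0]],"translation":[[0,-15,-5],[1,-45,-5],[2,-80,-5],[3,-115,-5],[4,-150,-5]],"hand":[-1,-1,-1,-1,-1]}'
python3 -m jog '{"delta_rot":[[0,0,0],[0,0,0],[0,0,0],[0,0,0],[0,0,0]],"translation":[[1,-30,0],[2,-60,0],[3,-90,0],[4,-115,0],[4,-130,0]],"hand":[-1,-1,-1,-1,-1]}'
```

```text
t: 16.3
ee_pos: [477.7, -199.7, 96.0]
orientation: [-3.141, 0.0, 0.002]
ft_force: [0.3, 0.2, -1.9]
width: 25.4
t: 16.8
ee_pos: [477.8, -199.8, 247.2]
orientation: [3.141, -0.0, 0.0]
ft_force: [0.1, 0.3, -1.5]
width: 25.8
t: 17.3
ee_pos: [481.0, -47.8, 249.2]
orientation: [-3.141, 0.001, 0.003]
ft_force: [0.6, -0.2, -1.6]
width: 25.5
t: 17.8
ee_pos: [484.9, 82.4, 249.1]
orientation: [-3.141, -0.002, 0.003]
ft_force: [0.3, -0.0, -2.4]
width: 25.6
```

```bash
python3 -m jog '{"delta_rot":[[0,0,0],[0,0,0],[0,0,0],[0,0,0],[0,0,0]],"translation":[[2,-25,0],[3,-50,0],[4,-70,0],[4.5,-79,0],[4.5,-79,0]],"hand":[-1,-1,-1,-1,-1]}'
python3 -m jog '{"delta_rot":[[0,0,0],[0,0,0],[0,0,0],[0,0,0],[0,0,0]],"translation":[[0,0,10],[0,0,22],[0,0,32],[0,0,40],[0,0,40]],"hand":[-1,-1,-1,-1,-1]}'
python3 - <<'E'
from h import *
print(get_obs()['ee_pos']);a=optics.get_image('scene');b=optics.get_image('wrist')
cv2.imwrite('pics/s3.png',np.hstack([cv2.resize(a[60:220,200:360,::-1],(480,480),interpolation=cv2.INTER_CUBIC),cv2.resize(b[100:300,190:323,::-1],(319,480))]))
E
```

```text
t: 18.3
ee_pos: [490.0, 160.0, 249.4]
orientation: [3.141, 0.003, -0.002]
ft_force: [-0.1, 0.1, -1.6]
width: 25.9
t: 18.8
ee_pos: [490.0, 158.3, 208.6]
orientation: [3.141, -0.001, -0.005]
ft_force: [0.7, -0.1, -2.6]
width: 25.8
[490.00762566 158.29412123 208.56680904]
```

View pics/s3.png

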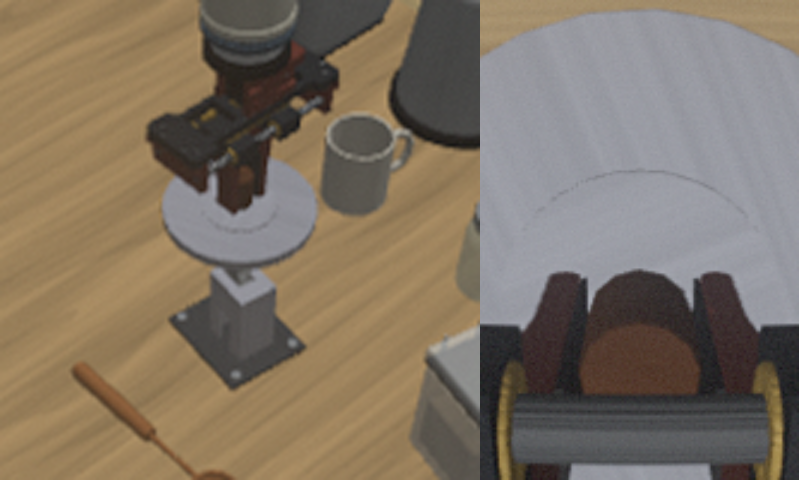

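The lid hangs level over the head, grip centred in the fingers. Correct y by 2.5 mm and descend gently.

```bash
python3 -m jog '{"delta_rot":[[0,0,0],[0,0,0],[0,0,0]],"translation":[[0,-2.5,0],[0,-2.5,4],[0,-2.5,7]],"hand":[-1,-1,-1]}'
python3 -m jog '{"delta_rot":[[0,0,0]],"translation":[[0,0,0]],"hand":[-1]}'
python3 -m jog '{"delta_rot":[[0,0,0]],"translation":[[0,0,1]],"hand":[-1]}' | grep -E 'pos|force'
python3 -m jog '{"delta_rot":[[0,0,0]],"translation":[[0,0,1]],"hand":[-1]}' | grep -E 'pos|force'
python3 -m jog '{"delta_rot":[[0,0,0]],"translation":[[0,0,1]],"hand":[-1]}' | grep -E 'pos|force'
```

```text
t: 19.2
ee_pos: [491.1, 161.6, 203.3]
orientation: [-3.141, -0.0, -0.001]
ft_force: [-0.2, -0.3, -2.4]
width: 25.8
t: 19.3
ee_pos: [490.6, 161.4, 202.8]
orientation: [3.141, -0.0, -0.001]
ft_force: [-0.2, 0.0, -1.9]
width: 25.4
ee_pos: [491.0, 161.5, 202.2]
ft_force: [-0.4, -0.3, -2.0]
ee_pos: [491.0, 161.5, 201.2]
ft_force: [-0.1, -0.2, -1.4]
ee_pos: [491.0, 161.5, 200.2]
ft_force: [0.2, 0.2, -2.5]
```

```bash
python3 -m jog '{"delta_rot":[[0,0,0],[0,0,0]],"translation":[[-0.5,0,1],[-0.5,0,2]],"hand":[-1,-1]}' | grep -E 'pos|force'
python3 -m jog '{"delta_rot":[[0,0,0]],"translation":[[0,0,0.6]],"hand":[-1]}' | grep -E 'pos|force'
python3 -m jog '{"delta_rot":[[0,0,0]],"translation":[[0,0,0.6]],"hand":[-1]}' | grep -E 'pos|force'
python3 -m jog '{"delta_rot":[[0,0,0]],"translation":[[0,0,0.6]],"hand":[-1]}' | grep -E 'pos|force'
python3 -m jog '{"delta_rot":[[0,0,0]],"translation":[[0,0,0.5]],"hand":[-1]}' | grep -E 'pos|force'
```

```text
ee_pos: [490.4, 161.5, 198.2]
ft_force: [-0.8, 0.2, -2.3]
ee_pos: [490.4, 161.5, 197.5]
ft_force: [-0.1, -0.4, -1.2]
ee_pos: [490.4, 161.5, 197.0]
ft_force: [-0.3, 0.4, -2.8]
ee_pos: [490.5, 161.5, 196.4]
ft_force: [0.1, 0.0, -2.1]
ee_pos: [490.5, 161.5, 195.9]
ft_force: [0.1, 0.7, -0.3]
```

```bash
python3 -m jog '{"delta_rot":[[0,0,0]],"translation":[[0,0,0.3]],"hand":[-1]}' | grep -E 'pos|force'
python3 -m jog '{"delta_rot":[[0,0,0]],"translation":[[0,0,0.2]],"hand":[-1]}' | grep -E 'pos|force'
python3 -m jog '{"delta_rot":[[0,0,0]],"translation":[[0,0,0]],"hand":[-1]}' | grep -E 'pos|force'
```

```text
ee_pos: [490.5, 161.5, 195.8]
ft_force: [-1.2, -0.6, 0.9]
ee_pos: [490.5, 161.5, 195.7]
ft_force: [-1.9, 0.9, 1.6]
ee_pos: [490.5, 161.4, 195.6]
ft_force: [-1.7, 0.7, 2.3]
```

Lid seated at the predicted height. Release and retreat straight up.

```bash
python3 -m jog '{"delta_rot":[[0,0,0],[0,0,0],[0,0,0],[0,0,0],[0,0,0]],"translation":[[0,0,0],[0,0,0],[0,0,0],[0,0,0],[0,0,0]],"hand":[-0.2,0.0,0.3,0.6,0.6]}'
python3 -m jog '{"delta_rot":[[0,0,0],[0,0,0],[0,0,0],[0,0,0],[0,0,0]],"translation":[[0,0,-5],[0,0,-20],[0,0,-45],[0,0,-80],[0,0,-110]],"hand":[0.6,0.6,0.6,0.6,0.6]}'
python3 - <<'E'
from h import *
a=optics.get_image('scene');b=optics.get_image('wrist')
cv2.imwrite('pics/s4.png',np.hstack([cv2.resize(a[60:220,200:360,::-1],(480,480),interpolation=cv2.INTER_CUBIC),cv2.resize(b[60:260,190:323,::-1],(319,480))]))
E
```

```text
t: 21.0
ee_pos: [490.5, 161.5, 195.4]
orientation: [-3.142, 0.0, -0.0]
ft_force: [-0.5, -0.0, 0.2]
width: 62.1
t: 21.5
ee_pos: [490.5, 161.5, 307.3]
orientation: [-3.141, 0.0, -0.001]
ft_force: [0.2, 0.3, -0.0]
width: 70.2
```

View pics/s4.png

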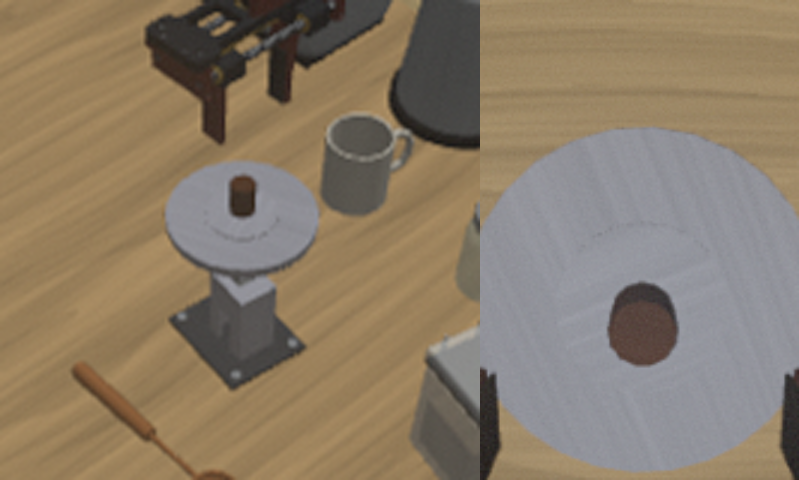

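The lid lies level on the head with the gripper clear; grip top at wrist crop (643,331). A quick numeric check, then hand in.

Run:
```python
from h import *
print(wr((257.7,197.6),227,1), get_obs()['ft_force'], get_obs()['t'])
ctrl.close_job()
```

```text
[491.45194301 161.63734065 227.        ] [-0.22045103 -0.24118359  0.01677438] 21.6
the job is handed in; nothing more can be done
```

The column is on its third notch, the lid is on the head, and I handed the job in at t = 21.6 s of the 72 s allowed. The interface gives no verdict, so what follows rests on my own checks.

**Column:** Pulling up by the head, I felt the force drop at TCP heights of about 140.6, 150.6 and 160.6 mm, 10 mm apart, which is three clicks.
- **Failed first try:** I lowered the column right after the third drop and the pull rose again, because the pawl had not snapped fully under the tooth.
- **Fix:** I raised it to 165 mm, short of the fourth click at about 171 mm, then lowered it again. It held firm under about 13 N, at roughly 48 mm of rise. I let go and nothing dropped.
- **Unexpected pull:** Before each click the pull grew about 9 N above the weight, more than the 3 to 6 N stated. I put the extra down to side friction from the grip.

**Lid:** Contact came at the predicted height (TCP 195.6 mm) with at most about 4 N of pressing. After release, the wrist camera puts the grip at (491.5, 161.6). The head is at about (490, 161.3), so the lid is off centre by about 1.5 mm.

**Last view:** The lid looks level, the gripper is clear with the wrist force near zero, and the mug and spoon, the bystanders in clear view, look undisturbed. I did not measure the positions of the other kitchen things at the end, but I felt no contact with any of them.

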